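# Put the desk tray away in the organiser

## Task

Put the stapler and the glasses case flat, the right way up, into the wooden tray, one in each compartment, setting them down gently. Then slide the sliding latch of the desk organiser out of the way, slide the loaded tray tab-last under the organiser until it is fully home against the back stop, keeping it level, and slide the latch fully across in front of it again. Leave everything else on the desk where it is.

Things in the scene. Friction and masses are not known exactly. Their poses are not given: they have to be found in the camera images.
- organiser: Plywood desk organiser, fixed. Origin on the desk at the middle of the mouth of its low bay; +x points level INTO the bay, z up. The bay has no floor: the tray slides on the desk between two straight guide rails (28 mm high, inner faces at y = +/-89 mm, splayed to +/-99 mm over the first 30 mm) up to a back stop with its face at x = 193 mm. 16 x 12 mm posts stand outside the bay, none at x below 0.
- overhang_edge (a point): Middle of the lower front edge of the organiser's letter-cubby box over the bay (organiser x = -40, y = 30, z = 75 mm). The box spans x = -40 to 205, y = -101 to 161, z = 75 to 170 mm: it overhangs the mouth by 40 mm, so the tab and latch handle are reached with the tool leaning about 40 degrees from vertical, tip towards the organiser's +x.
- latch (a joint): Sliding steel latch across the bay's mouth, in m: 0 = fully open, 0.05 = fully across, growing along the organiser's -y. Starts nearly across, blocking the bay; stays where left (2.5 N friction). Bar: x = -20 to -8, z = 8 to 26 mm, 50 mm long, leading end at y = 100 mm open, 50 mm across (organiser frame). The tray passes only when it reads below 0.010.
- latch_grip (a point): Grip point in the latch's handle, an upright steel fin on the bar towards the organiser's -x: 10 mm thick (y), x = -58 to -14 mm, z = 8 to 40 mm (organiser frame). The point is at organiser x = -42 mm, y = 118 mm - joint value, z = 26 mm. Axes as the organiser's.
- tray: Loose wooden tray, 190 (x) by 170 mm (y), walls 20 mm high, walls and floor 4 mm thick, 0.4 kg. Origin: middle of its underside. A wall along y = 0 makes two compartments (79 x 182 mm, middles at y = +/-42 mm). +x end, corners cut by 20 mm, enters the bay first; home against the stop its origin is at organiser x = 98 mm, y = 0 (4 mm play each side), front wall 3 mm inside the mouth.
- tray_grip (a point): Grip point of the tray's pull tab, an upright wooden fin in the middle of the tray's front end: 12 mm thick (tray y), from tray x = -150 to -94 mm, z = 3 to 36 mm. The point is inside the fin at tray x = -137 mm, y = 0, z = 24 mm. Axes parallel to the tray's.
- stapler: Loose black and steel stapler, 130 mm long (x), 36 mm wide at its base (y), 52 mm high, about 0.2 kg. Origin at the middle of its underside; z up. The black upper arm, 28 mm wide, fills z = 28 to 52 mm over the whole length; grip it across y.
- glasses_case: Loose grey glasses case, a rounded box 140 mm long (x), 46 mm wide (y), 40 mm high, about 0.12 kg. Origin at the middle of its underside; z up.
- mug: Bystander: white mug, 80 mm across, 90 mm high; origin at the middle of its underside.
- pen_cup: Bystander: grey open cup, 76 mm across, 95 mm high; origin at the middle of its underside.
- cube0: Bystander: wooden cube, 28 mm; origin at the middle of its underside.
- cube1: Bystander: wooden cube, 28 mm; origin as cube0.
- cube2: Bystander: wooden cube, 28 mm; origin as cube0.
- desk_fan: Bystander: small white desk fan with a round 96 mm head, 166 mm high; origin at the middle of its underside.
- tape_roll: Bystander: brown disc of parcel tape lying flat, 90 mm across, 22 mm high; origin at the middle of its underside.
There are look-alikes about, which are no part of the job. What is shaped like the stapler but turquoise or white is not meant.

How it is judged:
On the way, in this order (a step that is already met when the one before it is completed fails the run):
1. stapler and glasses case lie in the tray, one in each compartment, let go, the tray still out on the desk (((y of stapler in the frame of tray between 0.02 and 0.066 m and x of stapler in the frame of tray between -0.04 and 0.04 m and z of each of stapler, glasses_case in the frame of tray below 0.012 m and angle between each of stapler, glasses_case's own z axis and vertical below 0.2 rad and y of glasses_case in the frame of tray between -0.066 and -0.02 m and x of glasses_case in the frame of tray between -0.04 and 0.04 m) or (y of stapler in the frame of tray between -0.066 and -0.02 m and x of stapler in the frame of tray between -0.04 and 0.04 m and z of each of stapler, glasses_case in the frame of tray below 0.012 m and angle between each of stapler, glasses_case's own z axis and vertical below 0.2 rad and y of glasses_case in the frame of tray between 0.02 and 0.066 m and x of glasses_case in the frame of tray between -0.04 and 0.04 m)) and contact force between the fingers and stapler below 0.05 N and contact force between the fingers and glasses_case below 0.05 N and x of tray in the frame of organiser below 0 m), for 0.2 s.
2. the loaded tray is fully home in the bay (((y of stapler in the frame of tray between 0.02 and 0.066 m and x of stapler in the frame of tray between -0.04 and 0.04 m and z of each of stapler, glasses_case in the frame of tray below 0.012 m and angle between each of stapler, glasses_case's own z axis and vertical below 0.2 rad and y of glasses_case in the frame of tray between -0.066 and -0.02 m and x of glasses_case in the frame of tray between -0.04 and 0.04 m) or (y of stapler in the frame of tray between -0.066 and -0.02 m and x of stapler in the frame of tray between -0.04 and 0.04 m and z of each of stapler, glasses_case in the frame of tray below 0.012 m and angle between each of stapler, glasses_case's own z axis and vertical below 0.2 rad and y of glasses_case in the frame of tray between 0.02 and 0.066 m and x of glasses_case in the frame of tray between -0.04 and 0.04 m)) and x of tray in the frame of organiser above 0.09 m and y of tray in the frame of organiser between -0.012 and 0.012 m and height (world z) of tray below 0.008 m and angle between tray's own z axis and vertical below 0.06 rad), for 0.2 s.
3. the latch is across in front of the tray (x of tray in the frame of organiser above 0.09 m and y of tray in the frame of organiser between -0.012 and 0.012 m and height (world z) of tray below 0.008 m and angle between tray's own z axis and vertical below 0.06 rad and value of joint latch above 0.04 m), for 0.2 s.
At the end, for the whole second after the job is handed in: Stapler and glasses case lie flat in the tray (within 12 mm of the tray's underside level, under 0.2 rad of tilt), one in each compartment; the tray stands flat on the desk in the bay with its origin past organiser x = 90 mm (within 8 mm of the back stop); the latch reads over 0.04; all at rest (all of step 3 and ((y of stapler in the frame of tray between 0.02 and 0.066 m and x of stapler in the frame of tray between -0.04 and 0.04 m and z of each of stapler, glasses_case in the frame of tray below 0.012 m and angle between each of stapler, glasses_case's own z axis and vertical below 0.2 rad and y of glasses_case in the frame of tray between -0.066 and -0.02 m and x of glasses_case in the frame of tray between -0.04 and 0.04 m) or (y of stapler in the frame of tray between -0.066 and -0.02 m and x of stapler in the frame of tray between -0.04 and 0.04 m and z of each of stapler, glasses_case in the frame of tray below 0.012 m and angle between each of stapler, glasses_case's own z axis and vertical below 0.2 rad and y of glasses_case in the frame of tray between 0.02 and 0.066 m and x of glasses_case in the frame of tray between -0.04 and 0.04 m)) and linear speed of each of tray, stapler, glasses_case below 0.03 m/s); the robot touches nothing.
It fails at once if the tray is tipped by more than 0.35 rad (angle between tray's own z axis and vertical above 0.35 rad).
It fails at once if the stapler or the glasses case is dropped from more than about 28 mm or thrown (over 0.75 m/s while not held) ((linear speed of stapler above 0.75 m/s and contact force between the fingers and stapler below 0.05 N) or (linear speed of glasses_case above 0.75 m/s and contact force between the fingers and glasses_case below 0.05 N)).
It fails at once if a bystander is moved by more than 30 mm (distance of any of mug, pen_cup, cube0, cube1, cube2, desk_fan, tape_roll from where it was at the start of the episode above 0.03 m).
It also fails if it takes over 72 s, if anything falls off the work surface, if the arm or the gripper's body presses on something with over 40 N, if the wrist force passes 120 N, or if a joint passes its speed limit or range.

## Robot

A 7-joint arm with a two-finger parallel gripper is mounted at the origin on the work surface. World frame = base frame: x ahead of the robot, y to its left, z up, the work surface at z = 0. Lengths are in m, angles in rad, forces in N, time in s.
With the tool pointing down it reaches from about 0.425 to 1.025 m from the base axis. Payload 9.4 kg.
Tool frame: the origin (TCP) lies between the finger pads; the fingertips stand ctrl.tip_extent ahead of it and the grasp point (between the pads) is the TCP (ctrl.tip_extent is the distance from the TCP to the fingertips, in m); x points along the fingers, z is the direction in which the jaws open and shut, and the axes are right-handed (so a half turn about x gives the same grasp; the last joint's range is limited). The gripper opens to 93 mm and grips with 3 to 60 N. Pads are 15 mm wide; open, the fingers measure 128 mm over their backs; the gripper's body (75 mm by 188 mm) begins 65 mm behind the grasp point.
Start: joints at [1.241, 0.599, -0.003, 1.599, 0.002, 0.943, -0.08], TCP at [0.181, -0.702, 0.238] pointing down, gripper open.
Joint ranges: [-2.57, 2.57], [-0.35, 1.97], [-1.29, 1.29], [0.11, 2.56], [-1.05, 4.19], [0.11, 1.86], [-2.63, 2.63]. Speed limits (rad/s): [2.22, 2.22, 3.01, 3.01, 3.14, 3.14, 3.14].

## Interface

Orientations are given as a unit quaternion [w, x, y, z].
In Python, from workcell import ctrl gives the robot as it stands. Calls block until the motion is done:
- ctrl.movep(position, orientation): joint-space move of the TCP to a pose.
- ctrl.movel(position, ori=None, feed=0.15, until_force=None): straight line of the TCP; ori=None keeps the orientation; feed is the mean speed in m/s. With until_force (N) it stops when the force on the tool has changed by that much, and returns True; else False.
- ctrl.move_joints(angles): joint-space move.
- ctrl.grip(opening, grasp_force=None): finger opening in m; grasp_force is the grip in N (None keeps the last); returns when the fingers have stopped.
- ctrl.pause(seconds).
- ctrl.ik(position, orientation): joint angles nearest the present ones, or None.
- ctrl.get_obs(): the state.
- ctrl.capture(name): name is "scene" or "side" or "wrist"; returns a dict with "color" (400x640x3 uint8, red, green, blue), "K" (3x3 intrinsics, pixels), "dist" ([k1, k2, p1, p2, k3] as OpenCV has them; the pictures are not rectified), "world_to_cam" (4x4, takes a point from world to camera coordinates); the wrist camera has in their place "tool_from_camera" (4x4, takes a point from camera to tool coordinates, whose origin is the TCP and whose axes are the tool frame's). Camera axes: x right, y up, looking along -z (the intrinsics and any distortion apply to the point x, -y, -z); pixel columns grow to the right and rows downward; lengths in m; the calibration is good to about 2 mm. A picture is of the moment at which its call begins: read the wrist's pose just before it. There is no depth.
A pose or a line that the arm cannot do raises ctrl.Unreachable and nothing moves.
- ctrl.hand_in(): hands the job in, once; it reports no verdict.
Trained networks look in a picture, given as the dict that the camera call returned (one of the last four; its "shot" number tells which), for a name from the list of things; names that differ only in an ending like _2 or _b are one class to them, and where a whole thing is asked for, a point or a joint stands for the part that bears it (a point fixed in the world has none). Each returns a list of dicts, best first, with "score" (0 to 1); they miss things now and then, are a little off and sometimes report something else, mostly with a low value. They report only what shows in the picture. A call takes as long as a camera call. They do not tell look-alikes from the thing itself.
- ctrl.boxes_of(thing, picture): "xy" ([column, row] in pixels, amid what is visible of it).
- ctrl.trace(thing, picture): "pixels" (400x640 bool, what is visible of it) and "xy" ([column, row] in pixels, amid what is visible of it).
The state is a dict: "time": time; "joint_positions": joint angles; "qvel": joint speeds; "joint_torque": joint torques, N m; "tool_pos": TCP position; "ee_rot": TCP orientation; "force": force on the tool from outside, world axes, zero at the start; "ft_torque": the same for the moment, N m; "gripper_width": finger opening in m.
Only numpy, scipy, OpenCV 4.12 (cv2) and the standard library are available. Lean on these libraries where they do the work, as an engineer would, in place of code of your own. Each camera call takes 0.05 s, during which the arm holds its last target. There are 200 camera calls.

## Working session

There is one attempt and no reset: what is moved stays moved. The work goes in short steps, each a Python script; the robot and the scene stay as the last script left them, time stands still between calls to the robot, and variables do not carry over. Pictures are saved under pics/ and viewed, about 8 in all and at most 12, crops included, and the job is handed in when it is done.

```bash
ls; mkdir -p pics; cat > h.py <<'E'
import numpy as np, cv2, json
from workcell import ctrl
def cam(c): 
    return np.array(c["K"]),np.array(c["dist"]),np.array(c["world_to_cam"])
def w2c(c):
    return np.array(c["world_to_cam"])
def ray(c,px,W=None):
    K,D=np.array(c["K"],float),np.array(c["dist"],float); W=w2c(c) if W is None else W
    u=cv2.undistortPoints(np.array(px,float).reshape(-1,1,2),K,D).reshape(-1,2)
    d=np.c_[u[:,0],-u[:,1],-np.ones(len(u))]
    R,t=W[:3,:3],W[:3,3]
    return -R.T@t, d@R
def onz(c,px,z,W=None):
    o,d=ray(c,px,W); s=(z-o[2])/d[:,2]; return o+s[:,None]*d
def proj(c,P,W=None):
    K,D=np.array(c["K"],float),np.array(c["dist"],float); W=w2c(c) if W is None else W
    p=np.atleast_2d(P)@W[:3,:3].T+W[:3,3]
    return cv2.projectPoints((p*[1,-1,-1]).reshape(-1,1,3),np.zeros(3),np.zeros(3),K,D)[0].reshape(-1,2)
def save(c,n): cv2.imwrite("pics/"+n,cv2.cvtColor(c["color"],cv2.COLOR_RGB2BGR))
E
python3 - <<'E'
from h import *
for n in ("scene","side"):
    c=ctrl.capture(n); save(c,n+".png")
    W=w2c(c); print(n,"cam at",(-W[:3,:3].T@W[:3,3]).round(3))
    for t in ("organiser","latch","latch_grip","tray","tray_grip","overhang_edge","stapler","glasses_case","mug","pen_cup","cube0","desk_fan","tape_roll"):
        try: b=ctrl.boxes_of(t,c)
        except Exception as e: print(t,e); continue
        print(t,[(np.round(x["xy"]).tolist(),round(x["score"],2),onz(c,[x["xy"]],0.02)[0].round(3).tolist()[:2]) for x in b[:6]])
print(ctrl.tip_extent, ctrl.get_obs()["time"])
E
```

```text
pics
scene cam at [ 1.437 -0.573  1.236]
organiser [([200.0, 261.0], 0.79, [0.495, -0.275])]
latch [([382.0, 219.0], 0.22, [0.737, 0.304])]
latch_grip []
tray [([290.0, 222.0], 0.85, [0.547, 0.049])]
tray_grip [([293.0, 223.0], 0.66, [0.557, 0.056])]
overhang_edge [([202.0, 261.0], 0.61, [0.498, -0.271])]
stapler [([336.0, 171.0], 0.88, [0.447, 0.343]), ([365.0, 146.0], 0.77, [0.411, 0.534]), ([323.0, 144.0], 0.66, [0.294, 0.408])]
glasses_case [([364.0, 191.0], 0.94, [0.596, 0.348])]
mug [([345.0, 255.0], 0.7, [0.77, 0.101])]
pen_cup [([287.0, 176.0], 0.43, [0.356, 0.181])]
cube0 [([293.0, 172.0], 0.52, [0.349, 0.215])]
desk_fan [([159.0, 217.0], 0.81, [0.239, -0.292])]
tape_roll [([348.0, 227.0], 0.84, [0.689, 0.187]), ([289.0, 220.0], 0.31, [0.536, 0.052])]
side cam at [-0.019  0.668  0.683]
organiser [([417.0, 134.0], 0.57, [0.63, -0.431])]
latch []
latch_grip [([374.0, 163.0], 0.47, [0.615, -0.172])]
tray [([339.0, 209.0], 0.8, [0.533, 0.076])]
tray_grip [([343.0, 208.0], 0.95, [0.531, 0.064])]
overhang_edge [([413.0, 135.0], 0.85, [0.636, -0.42]), ([341.0, 207.0], 0.57, [0.536, 0.066])]
stapler [([284.0, 282.0], 0.69, [0.443, 0.347]), ([306.0, 333.0], 0.67, [0.315, 0.397]), ([220.0, 339.0], 0.65, [0.422, 0.526])]
glasses_case [([240.0, 246.0], 0.76, [0.606, 0.352])]
mug [([278.0, 166.0], 0.88, [0.82, 0.058])]
pen_cup [([236.0, 190.0], 0.58, [0.81, 0.226])]
cube0 [([364.0, 261.0], 0.64, [0.358, 0.174]), ([371.0, 252.0], 0.61, [0.367, 0.14]), ([363.0, 279.0], 0.5, [0.326, 0.216])]
desk_fan [([238.0, 191.0], 0.7, [0.8, 0.223]), ([480.0, 166.0], 0.6, [0.364, -0.395]), ([279.0, 166.0], 0.24, [0.82, 0.053])]
tape_roll [([278.0, 209.0], 0.94, [0.651, 0.194])]
0.019 1.4
```

View pics/scene.png

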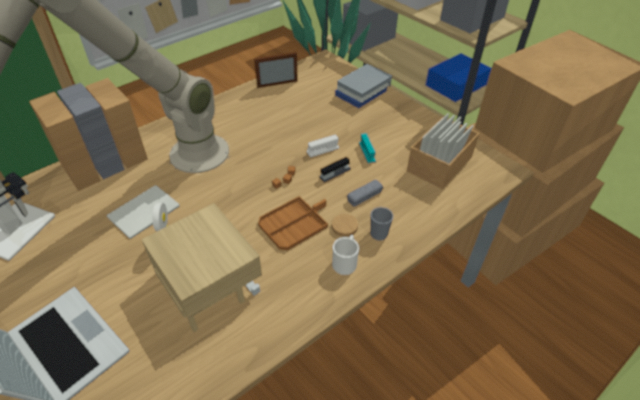

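View pics/side.png

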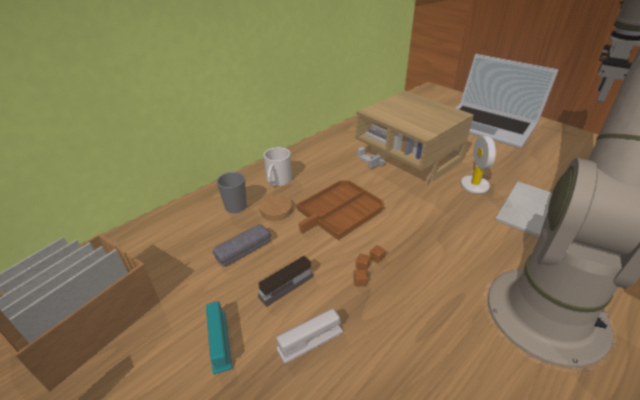

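```bash
cat > fit.py <<'E'
from h import *
from scipy.optimize import minimize
def box(x0,x1,y0,y1,z0,z1): return np.array([[x,y,z] for x in(x0,x1) for y in(y0,y1) for z in(z0,z1)],float)/1000
def pr(pts,z0,z1): return np.array([[x,y,z] for x,y in pts for z in(z0,z1)],float)/1000
M={"tray":[pr([(-95,-85),(-95,85),(75,85),(95,65),(95,-65),(75,-85)],0,20),box(-150,-94,-6,6,3,36)],
"stapler":[box(-65,65,-18,18,0,28),box(-65,65,-14,14,28,52)],
"glasses_case":[box(-70,70,-16,16,0,40),box(-63,63,-23,23,0,40),box(-68,68,-21,21,2,38)],
"organiser":[box(-40,205,-101,161,75,170)],
"mug":[pr([(40*np.cos(a),40*np.sin(a)) for a in np.linspace(0,6.28,24)],0,90)]}
M["tape_roll"]=[pr([(45*np.cos(a),45*np.sin(a)) for a in np.linspace(0,6.28,24)],0,22)]
M["pen_cup"]=[pr([(38*np.cos(a),38*np.sin(a)) for a in np.linspace(0,6.28,24)],0,95)]
S=4
def Rz(a): c,s=np.cos(a),np.sin(a); return np.array([[c,-s,0],[s,c,0],[0,0,1]])
def render(name,p,c,W,shape=(400,640)):
    im=np.zeros((shape[0]*S,shape[1]*S),np.uint8)
    for P in M[name]:
        q=proj(c,P@Rz(p[2]).T+[p[0],p[1],0],W)
        h=cv2.convexHull(((q+.5)*S-.5).astype(np.float32))
        cv2.fillConvexPoly(im,np.round(h*16).astype(np.int32),1,shift=4)
    return im
def fit(name,views,p0,yaws=None):
    ms=[cv2.resize(m.astype(np.uint8),None,fx=S,fy=S,interpolation=cv2.INTER_NEAREST) for _,_,m in views]
    def f(p):
        t=0
        for (c,W,_),m in zip(views,ms):
            r=render(name,p,c,W); t+=1-np.sum(r&m)/max(1,np.sum(r|m))
        return t/len(views)
    best=None
    for y in (yaws if yaws is not None else [p0[2]]):
        s=np.array([p0[0],p0[1],y]); sim=np.vstack([s,s+[.015,0,0],s+[0,.015,0],s+[0,0,.15]])
        r=minimize(f,s,method="Nelder-Mead",options=dict(initial_simplex=sim,xatol=2e-4,fatol=1e-4,maxiter=120))
        if best is None or r.fun<best.fun: best=r
    return best.x,best.fun
def wcap():
    from scipy.spatial.transform import Rotation as Ro
    o=ctrl.get_obs(); c=ctrl.capture("wrist")
    q=np.array(o["ee_rot"]); T=np.eye(4); T[:3,:3]=Ro.from_quat(q[[1,2,3,0]]).as_matrix(); T[:3,3]=o["tool_pos"]
    c["world_to_cam"]=np.linalg.inv(T@np.array(c["tool_from_camera"])); return c
E
python3 - <<'E'
from fit import *
import time
t0=time.time()
cs={n:ctrl.capture(n) for n in("scene","side")}
guess={"tray":(.54,.06),"stapler":(.445,.345),"glasses_case":(.60,.35),"mug":(.79,.08),"tape_roll":(.66,.19)}
for t,g in guess.items():
    v={}
    for n,c in cs.items():
        b=ctrl.trace(t,c); px=proj(c,[g+(.02,)])[0]
        b=[x for x in b if np.linalg.norm(np.array(x["xy"])-px)<15 and x["score"]>.3]
        if b: v[n]=(c,w2c(c),b[0]["pixels"])
    yaws={"tray":np.arange(4)*1.57+.4-1.57,"stapler":[0,.5,1,1.5,2,2.5],"glasses_case":[0,.5,1,1.5,2,2.5]}.get(t,[0])
    for k in (list(v),)+(tuple([n] for n in v) if len(v)>1 else ()):
        print(t,k,*[np.round(a,4) for a in fit(t,[v[n] for n in k],g+(0,),yaws)],round(time.time()-t0))
v=[(c,w2c(c),ctrl.trace("organiser",c)[0]["pixels"]) for c in cs.values()]
print("org",*fit("organiser",v,(.57,-.2,-1.3),[-1.2,-1.7,-.8]))
c=cs["side"]; print(ctrl.get_obs()["time"], np.array(c["K"])[0,0])
for t in("latch","latch_grip"):
    for n in cs: print(t,n,[(x["xy"],x["score"]) for x in ctrl.boxes_of(t,cs[n])])
E
```

```text
tray ['scene', 'side'] [ 0.5442  0.0523 -1.6139] 0.0376 23
tray ['scene'] [ 0.5436  0.0537 -1.6154] 0.0345 35
tray ['side'] [ 0.5451  0.0506 -1.6177] 0.0298 48
stapler ['scene', 'side'] [0.4414 0.3414 1.5513] 0.1321 76
stapler ['scene'] [0.4428 0.3419 1.5772] 0.1357 88
stapler ['side'] [0.4417 0.342  1.5362] 0.1247 101
glasses_case ['scene', 'side'] [0.6031 0.3449 1.5564] 0.1707 122
glasses_case ['scene'] [0.6014 0.345  1.5604] 0.1516 134
glasses_case ['side'] [0.609  0.3433 1.528 ] 0.1795 146
mug ['scene', 'side'] [0.7866 0.0829 0.0043] 0.0699 149
mug ['scene'] [0.7843 0.0867 0.0121] 0.0559 151
mug ['side'] [7.887e-01 8.000e-02 3.000e-04] 0.0317 152
tape_roll ['scene', 'side'] [0.6694 0.1888 0.0317] 0.0597 155
tape_roll ['scene'] [0.6693 0.1902 0.0558] 0.0434 156
tape_roll ['side'] [0.6703 0.1871 0.0923] 0.055 158
org [ 0.54184112 -0.21001363 -1.61299695] 0.10819417907754131
2.1 381.7289679789999
latch scene [([345.5, 256.7], 0.31)]
latch side [([375.4, 160.2], 0.59)]
latch_grip scene []
latch_grip side []
```

```bash
cat >> fit.py <<'E'
from scipy.spatial.transform import Rotation as Ro
def quat(jaw,lean=0,head=0.):
    """tool x = lean from vertical toward heading 'head' (world yaw); jaw direction = world yaw 'jaw'"""
    x=np.array([np.sin(lean)*np.cos(head),np.sin(lean)*np.sin(head),-np.cos(lean)]); z=np.array([np.cos(jaw),np.sin(jaw),0])
    z=z-x*(x@z); z/=np.linalg.norm(z)
    q=Ro.from_matrix(np.c_[x,np.cross(z,x),z]).as_quat(); return q[[3,0,1,2]].tolist()
E
python3 - <<'E'
from fit import *
o=ctrl.get_obs(); print(np.array(o["ee_rot"]).round(3))
h=-1.613
for nm,j0 in(("A",h+np.pi/2),("B",h-np.pi/2)):
    for t,p,l in(("view",(.52,.30,.35),0),("stap",(.441,.341,.049),0),("stapup",(.441,.341,.18),0),("case",(.603,.345,.04),0),("pl1",(.502,.054,.05),0),("pl2",(.586,.05,.05),0),
      ("tab",(.539,.189,.024),.7),("tabhome",(.54,-.17,.024),.7),("l0",(.66,-.17,.026),.7),("l5",(.61,-.17,.026),.7),("viewm",(.56,-.05,.25),.7)):
        q=ctrl.ik(p,quat(j0,l,h)); print(nm,t,None if q is None else np.round(q,2))
q=quat(h+np.pi/2); 
E
```

```text
[ 0.559  0.433  0.559 -0.433]
A view [ 0.13  0.58 -1.19  1.72  0.56  1.24 -1.23]
A stap [-0.84  0.69  0.12  2.13 -0.22  0.34 -0.58]
A stapup [-0.17  0.62 -0.88  2.    0.65  0.83 -1.47]
A case [-0.25  0.86 -0.57  1.77  0.68  0.71 -1.24]
A pl1 [-0.12  0.65 -0.15  2.23  0.33  0.28 -0.6 ]
A pl2 [-0.04  0.71 -0.21  2.04  0.33  0.43 -0.55]
A tab [-0.68  0.91 -0.05  1.85  0.63  1.01 -1.28]
A tabhome [-0.48  0.94  0.49  2.17  0.91  0.38 -1.09]
A l0 [-0.42  0.97  0.46  1.89  0.63  0.55 -0.74]
A l5 [-0.27  0.89  0.18  2.    0.99  0.67 -1.1 ]
A viewm [-0.3   0.52 -0.09  1.97  0.76  1.13 -0.93]
B view [ 0.09  0.54 -1.1   1.72  0.51  1.21  1.97]
B stap [-0.08  0.96 -1.11  2.08  1.16  0.93  1.23]
B stapup [-0.05  0.71 -1.1   2.    0.8   0.95  1.52]
B case [ 0.    1.08 -1.11  1.76  1.11  1.08  1.59]
B pl1 [ 0.48  0.93 -1.11  2.2   1.2   0.87  1.68]
B pl2 [ 0.48  0.98 -1.11  2.01  1.14  0.96  1.86]
B tab [-0.09  1.22 -1.11  1.81  1.15  1.74  1.38]
B tabhome [-0.75  1.2   1.01  2.19 -0.87  0.3  -2.46]
B l0 [-0.74  1.33  1.18  1.91 -0.85  0.59 -2.51]
B l5 [-0.75  1.26  1.09  2.03 -0.8   0.45 -2.54]
B viewm [ 0.32  0.76 -1.1   1.93  1.05  1.66  1.87]
```

```bash
python3 - <<'E'
from fit import *
h=-1.613
ctrl.movep((.52,.28,.35),quat(h+np.pi/2))
c=wcap(); save(c,"w1.png"); W=w2c(c)
print(ctrl.get_obs()["time"],(-W[:3,:3].T@W[:3,3]).round(3),np.array(c["K"])[0,0], np.array(ctrl.get_obs()["joint_positions"]).round(2))
for t,p in(("stapler",(.441,.341,1.55)),("glasses_case",(.603,.345,1.55)),("tray",(.544,.052,-1.614))):
    b=ctrl.trace(t,c)
    for x in b[:3]:
        m=x["pixels"]; print(t,np.round(x["xy"]),round(x["score"],2),m.sum(),onz(c,[x["xy"]],.02)[0].round(3))
    px=proj(c,[p[:2]+(.02,)])[0]; print("expected",px)
    b=[x for x in b if np.linalg.norm(np.array(x["xy"])-px)<60]
    if b: print(*fit(t,[(c,W,b[0]["pixels"])],p))
cv2.imwrite("pics/w1.png",cv2.cvtColor(c["color"],cv2.COLOR_RGB2BGR))
E
```

```text
5.9833 [0.523 0.349 0.497] 353.5516969357759 [ 0.16  0.55 -1.16  1.74  0.54  1.22 -1.18]
stapler [259. 114.] 0.88 3163 [0.442 0.352 0.02 ]
stapler [148.  77.] 0.73 4624 [0.305 0.402 0.02 ]
stapler [278.   0.] 0.39 50 [0.476 0.483 0.02 ]
expected [259.08909608 122.3411265 ]
[0.44227065 0.34049437 1.49475535] 0.07830083717876224
glasses_case [384. 111.] 0.77 4357 [0.605 0.349 0.02 ]
expected [382.7468014  113.78433296]
[0.6033762  0.3455987  1.51396178] 0.07269375651198207
expected [343.44701174 315.17695402]
```

View pics/w1.png

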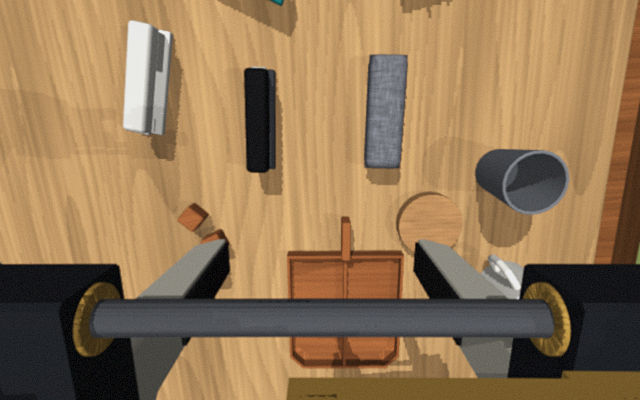

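```bash
python3 - <<'E'
import cv2
im=cv2.imread("pics/w1.png")[0:220,90:440]
cv2.imwrite("pics/crop1.png",cv2.resize(im,None,fx=2,fy=2,interpolation=cv2.INTER_CUBIC))
E
```

```text
(no output)
```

View pics/crop1.png

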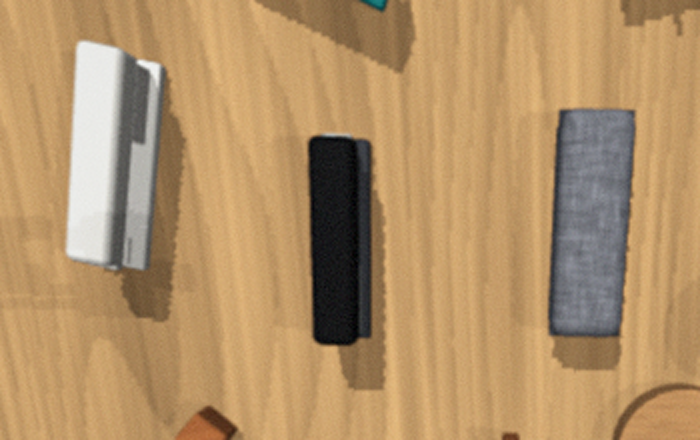

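Three stapler shapes are visible in the wrist picture: white at (148,78), black at (259,118) and turquoise at (275,0). Black with a grey steel base is the one described. The grey glasses case is at (385,111).

```bash
cat > pick.py <<'E'
from fit import *
TR=(.5442,.0523,-1.6139)
def pickplace(p,yaw,zt,w,comp,tray=TR,F=20):
    jq=quat(yaw-np.pi/2); tq=quat(tray[2]+np.pi/2)
    ctrl.movep((p[0],p[1],.15),jq); ctrl.grip(.075,F)
    ctrl.movel((p[0],p[1],zt),jq,.15); ctrl.grip(w-.02,F)
    o=ctrl.get_obs(); print("grip width",round(o["gripper_width"],4),"t",round(o["time"],2))
    if abs(o["gripper_width"]-w)>.006: print("BAD GRASP"); return
    ctrl.movel((p[0],p[1],.16),jq,.2)
    t=np.array([tray[0],tray[1],0])+Rz(tray[2])@[0,comp,0]
    ctrl.movel((t[0],t[1],.16),tq,.3)
    print("carry width",round(ctrl.get_obs()["gripper_width"],4))
    ctrl.movel((t[0],t[1],zt+.03),tq,.2)
    hit=ctrl.movel((t[0],t[1],zt+.0045),tq,.05,until_force=6)
    o=ctrl.get_obs(); print("down",hit,np.round(o["tool_pos"],4),np.round(o["force"],1))
    ctrl.grip(.062,F); ctrl.movel((t[0],t[1],.16),tq,.2); print("t",ctrl.get_obs()["time"])
E
python3 - <<'E'
from pick import *
pickplace((.4418,.341),1.54,.049,.028,-.042)
E
```

```text
grip width 0.0278 t 9.19
carry width 0.0279
down True [0.5021 0.0538 0.0528] [-0.5 -0.2  6. ]
t 13.5583
```

```bash
python3 - <<'E'
from pick import *
pickplace((.6034,.345),1.51,.041,.046,.042)
h=TR[2]
# look back at tray from above the tab side
ctrl.movep((.54,.22,.22),quat(h+np.pi/2,.7,h))
c=wcap(); save(c,"w2.png"); W=w2c(c); print((-W[:3,:3].T@W[:3,3]).round(3))
for t,p in(("tray",TR),("stapler",(.5021,.0538,1.528)),("glasses_case",(.586,.05,1.528))):
    b=ctrl.trace(t,c); px=proj(c,[tuple(p[:2])+(.02,)],W)[0]
    print(t,px.round(),[(np.round(x["xy"]).tolist(),round(x["score"],2),int(x["pixels"].sum())) for x in b[:3]])
for t in("latch","latch_grip","organiser","tray_grip"): print(t,[(np.round(x["xy"]).tolist(),round(x["score"],2)) for x in ctrl.boxes_of(t,c)])
print(ctrl.get_obs()["time"])
E
```

```text
grip width 0.0459 t 16.66
carry width 0.0461
down True [0.5859 0.0501 0.045 ] [ 0.6 -0.6  4.5]
t 20.9
[0.547 0.367 0.286]
tray [331. 174.] [([328.0, 131.0], 0.75, 12940)]
stapler [295. 174.] [([293.0, 164.0], 0.85, 3270), ([632.0, 10.0], 0.6, 449)]
glasses_case [367. 174.] [([367.0, 172.0], 0.71, 4330)]
latch [([380.0, 260.0], 0.6)]
latch_grip [([375.0, 263.0], 0.56), ([126.0, 87.0], 0.55)]
organiser [([345.0, 350.0], 0.78)]
tray_grip [([329.0, 128.0], 0.81), ([294.0, 164.0], 0.64), ([633.0, 11.0], 0.25)]
22.3417
```

View pics/w2.png

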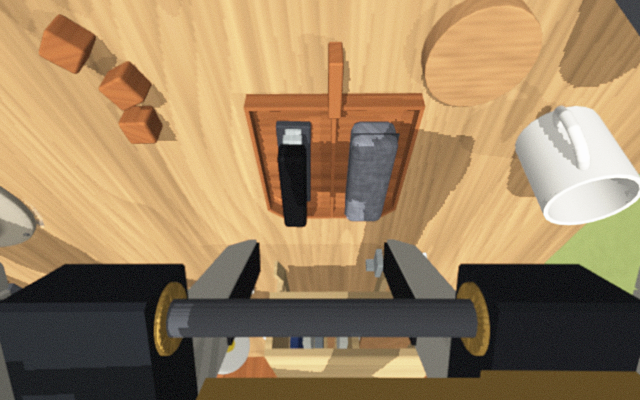

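Both objects lie in the tray, stapler at (293,170) on the left and case at (367,172) on the right. The latch handle is at about (375,263). Next I'll refine the organiser pose from above.

```bash
python3 - <<'E'
from fit import *
h=-1.613
ctrl.movep((.56,-.32,.43),quat(h+np.pi/2))
c=wcap(); W=w2c(c); b=ctrl.trace("organiser",c); print([(np.round(x["xy"]),x["score"],x["pixels"].sum()) for x in b])
m=b[0]["pixels"]
p,f=fit("organiser",[(c,W,m)],(.542,-.21,h)); print("wrist",p.round(4),f)
sc,sd=ctrl.capture("scene"),ctrl.capture("side")
v=[]
for k in(sc,sd):
    t=ctrl.trace("organiser",k)[0]["pixels"]; v.append((k,w2c(k),t)); print(fit("organiser",v[-1:],(.542,-.21,h)))
im=cv2.cvtColor(c["color"],cv2.COLOR_RGB2BGR)
E_=[(0,1),(0,2),(1,3),(2,3),(4,5),(4,6),(5,7),(6,7),(0,4),(1,5),(2,6),(3,7)]
def draw(im,cc,WW,p,col):
    q=proj(cc,M["organiser"][0]@Rz(p[2]).T+[p[0],p[1],0],WW)
    for a,b_ in E_: cv2.line(im,tuple(np.round(q[a]*4).astype(int)),tuple(np.round(q[b_]*4).astype(int)),col,1,cv2.LINE_AA,2)
draw(im,c,W,p,(0,0,255))
cn,_=cv2.findContours(m.astype(np.uint8),0,1); cv2.drawContours(im,cn,-1,(255,0,0),1)
cv2.imwrite("pics/w3.png",im)
np.save("org.npy",p)
import pickle; pickle.dump((sc,sd,v[0][2],v[1][2],c,m),open("o.pkl","wb"))
print(ctrl.get_obs()["time"])
s2=cv2.cvtColor(sd["color"],cv2.COLOR_RGB2BGR); draw(s2,sd,w2c(sd),p,(0,0,255))
s1=cv2.cvtColor(sc["color"],cv2.COLOR_RGB2BGR); draw(s1,sc,w2c(sc),p,(0,0,255))
a=cv2.resize(s2[80:190,340:490],None,fx=2.6,fy=2.6); b2=cv2.resize(s1[195:335,130:270],None,fx=2.6,fy=2.0)
cv2.imwrite("pics/ov.png",np.hstack([a[:280],b2[:280]]))
E
```

```text
[(array([325., 136.]), 0.62, np.int64(49579))]
wrist [ 0.5405 -0.208  -1.5975] 0.0221915429858498
(array([ 0.53953586, -0.20779835, -1.61315182]), np.float64(0.058205867139584755))
(array([ 0.54085521, -0.21059727, -1.60447657]), np.float64(0.13248580794754938))
24.725
```

View pics/w3.png

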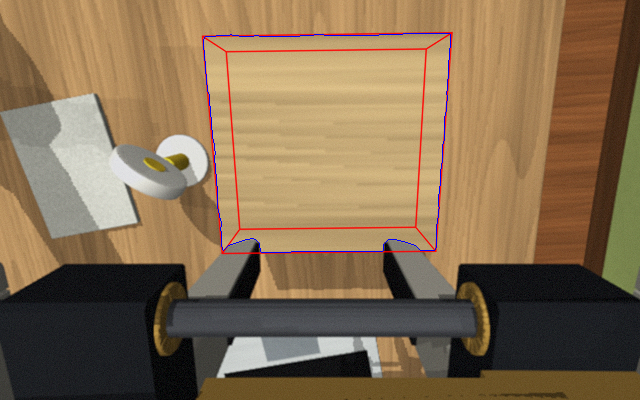

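View pics/ov.png

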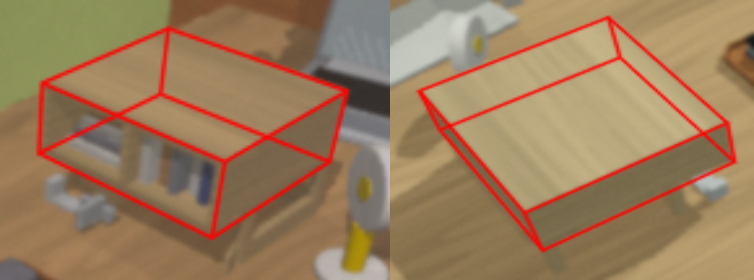

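```bash
cat > og.py <<'E'
from pick import *
O=np.load("org.npy"); H=O[2]; LEAN=.7
Q=quat(H+np.pi/2,LEAN,H)
AX=np.array([np.sin(LEAN)*np.cos(H),np.sin(LEAN)*np.sin(H),-np.cos(LEAN)])
def o2w(p): return np.array([O[0],O[1],0])+Rz(H)@np.array(p,float)
def w2o(p): return Rz(H).T@(np.array(p,float)-[O[0],O[1],0])
E
python3 - <<'E'
from og import *
g=o2w((-.042,.118-.045,.026)); print(g)
sd=ctrl.capture("side")
for t in("latch","latch_grip"):
    for x in ctrl.boxes_of(t,sd): print(t,x["xy"],round(x["score"],2),w2o(onz(sd,[x["xy"]],.024)[0]).round(4))
ctrl.movep(o2w((-.2,.07,.30)),Q)
ctrl.movel(g-.17*AX,Q,.25)
c=wcap(); W=w2c(c); save(c,"w4.png")
for t in("latch","latch_grip"):
    for x in ctrl.trace(t,c)[:3]:
        ys,xs=np.where(x["pixels"]); print(t,np.round(x["xy"]),round(x["score"],2),len(xs),w2o(onz(c,[x["xy"]],.024)[0]).round(4),xs.min(),xs.max(),ys.min(),ys.max())
print(proj(c,[g],W),ctrl.get_obs()["time"])
E
```

```text
[ 0.61456977 -0.1679206   0.026     ]
latch [376.8, 160.4] 0.52 [-0.0239  0.0741  0.024 ]
latch [327. 197.] 0.66 1425 [-0.0307  0.0791  0.024 ] 306 357 166 219
latch [315. 271.] 0.54 23922 [0.1349 0.0655 0.024 ] 106 428 167 378
latch_grip [328. 199.] 0.89 1492 [-0.0273  0.0804  0.024 ] 305 356 166 220
[[320.72381099 191.28084152]] 27.0667
```

View pics/w4.png

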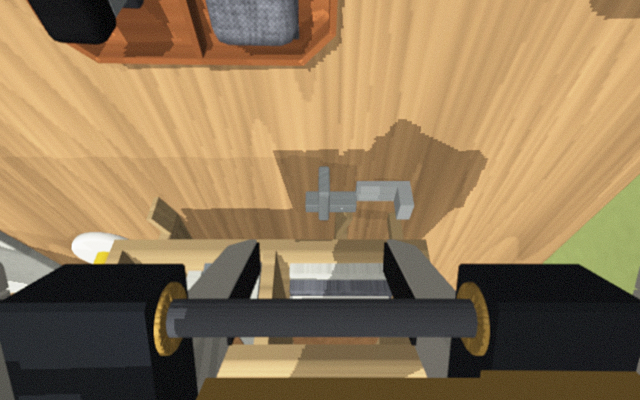

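```bash
python3 - <<'E'
from og import *
import pickle
sd=pickle.load(open("o.pkl","rb"))[1]
c=wcap(); W=w2c(c)
def grid(c,W,im,f,x0,y0):
    # wireframes: fin at q=.041, bar, candidate z levels
    for q,col in((.041,(0,0,255)),):
        for B in(box(-58,-14,113,123,8,40)-[0,q,0],box(-20,-8,100,150,8,26)-[0,q,0]):
            p=proj(c,np.array([o2w(b) for b in B]),W)
            for a,b in[(0,1),(0,2),(1,3),(2,3),(4,5),(4,6),(5,7),(6,7),(0,4),(1,5),(2,6),(3,7)]:
                A=tuple(((p[a]+.5-[x0,y0])*f).astype(int));Bq=tuple(((p[b]+.5-[x0,y0])*f).astype(int)); cv2.line(im,A,Bq,col,1)
a=cv2.resize(cv2.cvtColor(c["color"],4)[140:250,290:430],None,fx=5,fy=5,interpolation=2); grid(c,W,a,5,290,140)
i=cv2.imread("pics/side.png")[140:176,350:392]; b=cv2.resize(i,None,fx=0,fy=0,dsize=(588,504),interpolation=2)
cv2.imwrite("pics/l.png",cv2.resize(np.hstack([cv2.resize(a,(640,504)),b]),(790,324)))
for px in((357,183),(407,181),(412,200),(357,200),(400,200),(404,218),(324,168),(324,190)):
    print(px,[w2o(onz(c,[px],z)[0]).round(3)[:2].tolist() for z in(0.,.02,.03,.04)])
E
```

```text
Traceback (most recent call last):
cv2.error: OpenCV(4.12.0) :-1: error: (-5:Bad argument) in function 'resize'
> Overload resolution failed:
>  - argument for resize() given by name ('dsize') and position (2)
>  - argument for resize() given by name ('dsize') and position (2)
```

```bash
python3 - <<'E'
from og import *
c=wcap(); W=w2c(c)
EE=[(0,1),(0,2),(1,3),(2,3),(4,5),(4,6),(5,7),(6,7),(0,4),(1,5),(2,6),(3,7)]
def grid(c,W,im,f,x0,y0,q=.041):
    for B in(box(-58,-14,113,123,8,40)-[0,q,0],box(-20,-8,100,150,8,26)-[0,q,0]):
        p=(proj(c,np.array([o2w(b) for b in B]),W)+.5-[x0,y0])*f
        for a,b in EE: cv2.line(im,tuple(p[a].astype(int)),tuple(p[b].astype(int)),(0,0,255),1)
a=cv2.resize(cv2.cvtColor(c["color"],cv2.COLOR_RGB2BGR)[140:250,290:430],(560,440),interpolation=cv2.INTER_CUBIC); grid(c,W,a,4,290,140)
b=cv2.resize(cv2.imread("pics/side.png")[145:174,352:388],(546,440),interpolation=cv2.INTER_CUBIC)
cv2.imwrite("pics/l.png",cv2.resize(np.hstack([a,b]),(790,314)))
for px in((357,183),(407,181),(412,200),(357,200),(400,200),(404,218),(324,168),(324,190)):
    print(px,[w2o(onz(c,[px],z)[0]).round(3)[:2].tolist() for z in(0.,.02,.03,.04)])
E
```

```text
(357, 183) [[-0.022, 0.11], [-0.047, 0.107], [-0.059, 0.105], [-0.071, 0.104]]
(407, 181) [[-0.025, 0.16], [-0.049, 0.152], [-0.062, 0.148], [-0.074, 0.145]]
(412, 200) [[0.007, 0.172], [-0.02, 0.163], [-0.034, 0.159], [-0.047, 0.154]]
(357, 200) [[0.007, 0.113], [-0.02, 0.109], [-0.034, 0.107], [-0.047, 0.106]]
(400, 200) [[0.007, 0.159], [-0.02, 0.151], [-0.034, 0.148], [-0.047, 0.144]]
(404, 218) [[0.043, 0.17], [0.012, 0.161], [-0.003, 0.157], [-0.018, 0.153]]
(324, 168) [[-0.045, 0.077], [-0.067, 0.076], [-0.079, 0.076], [-0.09, 0.076]]
(324, 190) [[-0.01, 0.077], [-0.036, 0.077], [-0.049, 0.076], [-0.062, 0.076]]
```

View pics/l.png

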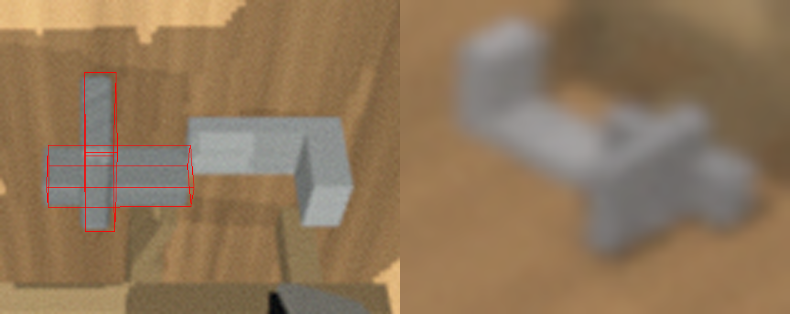

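The fin wireframe with the latch at q≈0.041 lies right on the fin, left panel x≈84–116. The plate and its upright stop at y≈0.155 leave room for the fingers.

```bash
python3 - <<'E'
from og import *
g=o2w((-.046,.0765,.030))
ctrl.grip(.034,15)
ctrl.movel(g-.05*AX,Q,.2); hit=ctrl.movel(g,Q,.08,until_force=8)
ctrl.grip(0.0,15); o=ctrl.get_obs(); print(hit,w2o(o["tool_pos"]).round(4),o["gripper_width"],np.round(o["force"],1))
if abs(o["gripper_width"]-.01)<.003:
    hit=ctrl.movel(o2w((-.046,.0765+.038,.030)),Q,.08,until_force=25)
    o=ctrl.get_obs(); print(hit,w2o(o["tool_pos"]).round(4),np.round(o["force"],1))
    ctrl.grip(.022,15); ctrl.movel(np.array(o["tool_pos"])-.17*AX,Q,.25)
    c=wcap(); W=w2c(c); save(c,"w5.png")
    for x in ctrl.trace("latch_grip",c)[:2]: 
        ys,xs=np.where(x["pixels"]); r=xs[ys<ys.min()+15]; print(x["score"],len(xs),r.mean(),w2o(onz(c,[(r.mean(),ys.min()+7)],.04)[0]).round(4))
    tr=ctrl.trace("tray",c); print([(t["score"],t["xy"]) for t in tr[:2]])
    sc,sd=ctrl.capture("scene"),ctrl.capture("side")
    v=[]
    for k in(sc,sd):
        t=ctrl.trace("tray",k)
        if t: v.append((k,w2c(k),t[0]["pixels"])); print(fit("tray",v[-1:],TR))
    print("tab",[ (t["xy"],t["score"]) for t in ctrl.boxes_of("tray_grip",sd)[:2]])
print(ctrl.get_obs()["time"])
E
```

```text
False [-0.0463  0.0765  0.0302] 0.010166005283563644 [-1.4  1.7  3. ]
False [-0.0461  0.1153  0.0302] [2.7 1.4 3.3]
0.66 1334 322.5 [-0.0833  0.1153  0.04  ]
[(0.75, [119.5, 40.3])]
(array([ 0.5440574 ,  0.05339769, -1.61312065]), np.float64(0.6867280369252985))
(array([ 0.54400074,  0.05294894, -1.62093421]), np.float64(0.5695852710223375))
tab [([333.0, 215.6], 0.78)]
32.1667
```

```bash
python3 - <<'E'
from og import *
t3=np.array([TR[0],TR[1],0]); tp=lambda p:t3+Rz(TR[2])@np.array(p,float)
print("tray in org",w2o(t3).round(4),TR[2]-H)
g=tp((-.139,0,.026)); Qt=quat(TR[2]+np.pi/2,LEAN,TR[2])
ax=np.array([np.sin(LEAN)*np.cos(TR[2]),np.sin(LEAN)*np.sin(TR[2]),-np.cos(LEAN)])
ctrl.movel(g-.12*ax,Qt,.3); ctrl.grip(.04,40)
hit=ctrl.movel(g,Qt,.12,until_force=10)
ctrl.grip(0.0,40); o=ctrl.get_obs(); print(hit,w2o(o["tool_pos"]).round(4),o["gripper_width"],np.round(o["force"],1))
if abs(o["gripper_width"]-.012)<.003:
    hit=ctrl.movel(o2w((-.125-.139,0,.026)),Q,.12,until_force=25)
    o=ctrl.get_obs(); print(hit,w2o(o["tool_pos"]).round(4),np.round(o["force"],1))
    c=ctrl.capture("side"); save(c,"s6.png"); print(o["time"])
    v=[(k,w2c(k),x["pixels"]) for k in(c,) for x in ctrl.trace("tray",k)[:1]]
    if v: r=fit("tray",v,tuple(o2w((-.125,0,0))[:2])+(H,)); print(w2o([r[0][0],r[0][1],0]),r[0][2]-H,r[1])
E
```

```text
tray in org [-0.2603 -0.0032  0.    ] -0.016363068714409623
False [-0.3994 -0.0006  0.0261] 0.011547875603660886 [1.4 0.7 0.5]
False [-0.2634  0.      0.0261] [ 0.2 -1.4  2.8]
36.9917
[-0.12310837 -0.00063991  0.        ] 0.018505053336227206 0.7713078790141897
```

```bash
python3 - <<'E'
from og import *
for tx,feed,F in((.03,.12,20),(.103,.06,20)):
    hit=ctrl.movel(o2w((tx-.139,0,.026)),Q,feed,until_force=F)
    o=ctrl.get_obs(); print(tx,hit,w2o(o["tool_pos"]).round(4),(Rz(H).T@np.array(o["force"])).round(1),o["gripper_width"],o["time"])
    if hit: break
c=ctrl.capture("side"); save(c,"s7.png")
E
```

```text
0.03 False [-0.1101  0.0005  0.0261] [-3.   0.2  5.8] 0.011532177340594236 38.5333
0.103 False [-0.0397  0.0009  0.0261] [-13.   -2.   12.4] 0.01135294672372822 39.9
```

```bash
python3 - <<'E'
from og import *
ctrl.grip(.036,15); ctrl.pause(.2); p=np.array(ctrl.get_obs()["tool_pos"])
ctrl.movel(p-.13*AX,Q,.2)
g=o2w((-.046,.1155,.030)); ctrl.movel(g-.17*AX,Q,.25)
c=wcap(); W=w2c(c); im=cv2.cvtColor(c["color"],cv2.COLOR_RGB2BGR)
for x in ctrl.trace("latch_grip",c)[:2]:
    ys,xs=np.where(x["pixels"]); r=xs[ys<ys.min()+15]; print(x["score"],len(xs),r.mean(),w2o(onz(c,[(r.mean(),ys.min()+7)],.04)[0]).round(4))
EE=[(0,1),(0,2),(1,3),(2,3),(4,5),(4,6),(5,7),(6,7),(0,4),(1,5),(2,6),(3,7)]
for B,col in((box(-150,-94,-6,6,3,36)+[.098,0,0],(255,0,0)),(box(-58,-14,113,123,8,40)-[0,.0025,0],(0,0,255))):
    q=proj(c,np.array([o2w(b) for b in B]),W)
    for a,b in EE: cv2.line(im,tuple(np.round(q[a]*4).astype(int)),tuple(np.round(q[b]*4).astype(int)),col,1,cv2.LINE_AA,2)
cv2.imwrite("pics/w8.png",cv2.resize(im[100:300,150:450],(780,520),interpolation=cv2.INTER_CUBIC)); print(ctrl.get_obs()["time"])
E
```

```text
0.81 1363 323.5654761904762 [-0.0833  0.1152  0.04  ]
42.325
```

View pics/w8.png

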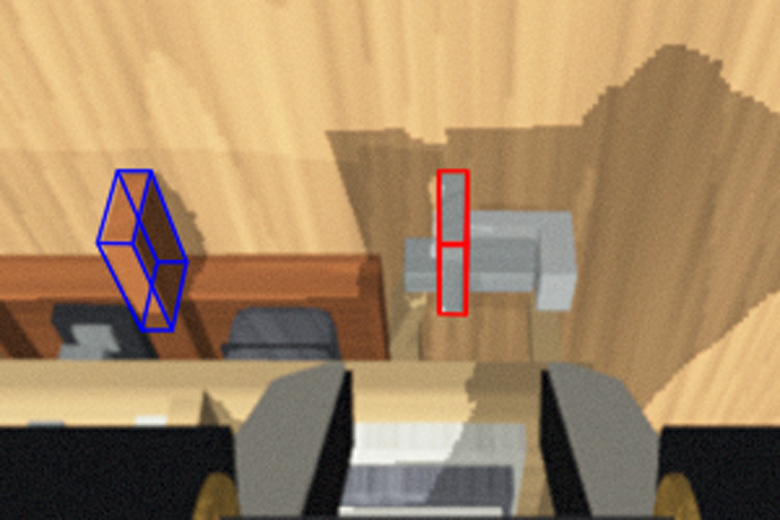

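The tab lies on the home wireframe and the fin on its open position. Both objects can be seen inside. Next step: close the latch.

```bash
python3 - <<'E'
from og import *
y=.1155; g=o2w((-.046,y,.030))
ctrl.grip(.022,15)
ctrl.movel(g-.05*AX,Q,.2); hit=ctrl.movel(g,Q,.06,until_force=8)
ctrl.grip(0.0,15); o=ctrl.get_obs(); print(hit,w2o(o["tool_pos"]).round(4),o["gripper_width"],np.round(o["force"],1))
if abs(o["gripper_width"]-.01)<.003:
    hit=ctrl.movel(o2w((-.046,y-.048,.030)),Q,.08,until_force=20)
    o=ctrl.get_obs(); print(hit,w2o(o["tool_pos"]).round(4),np.round(o["force"],1))
    ctrl.grip(.026,15); ctrl.pause(.2); ctrl.movel(np.array(ctrl.get_obs()["tool_pos"])-.17*AX,Q,.25)
    c=wcap(); W=w2c(c); im=cv2.cvtColor(c["color"],cv2.COLOR_RGB2BGR)
    for x in ctrl.trace("latch_grip",c)[:2]:
        ys,xs=np.where(x["pixels"]); r=xs[ys<ys.min()+15]; print(x["score"],len(xs),r.mean(),w2o(onz(c,[(r.mean(),ys.min()+7)],.04)[0]).round(4))
    EE=[(0,1),(0,2),(1,3),(2,3),(4,5),(4,6),(5,7),(6,7),(0,4),(1,5),(2,6),(3,7)]
    for B,col in((box(-150,-94,-6,6,3,36)+[.098,0,0],(255,0,0)),(box(-58,-14,113,123,8,40)-[0,.049,0],(0,0,255))):
        q=proj(c,np.array([o2w(b) for b in B]),W)
        for a,b in EE: cv2.line(im,tuple(np.round(q[a]*4).astype(int)),tuple(np.round(q[b]*4).astype(int)),col,1,cv2.LINE_AA,2)
    cv2.imwrite("pics/w9.png",cv2.resize(im[100:300,150:450],(780,520),interpolation=cv2.INTER_CUBIC)); print(ctrl.get_obs()["time"])
E
```

```text
False [-0.0463  0.1157  0.0303] 0.009944893676139254 [-0.5  1.7  1.1]
False [-0.0464  0.0685  0.0303] [4.8 2.2 1.5]
0.82 1374 323.5950920245399 [-0.0835  0.0684  0.04  ]
47.3083
```

View pics/w9.png

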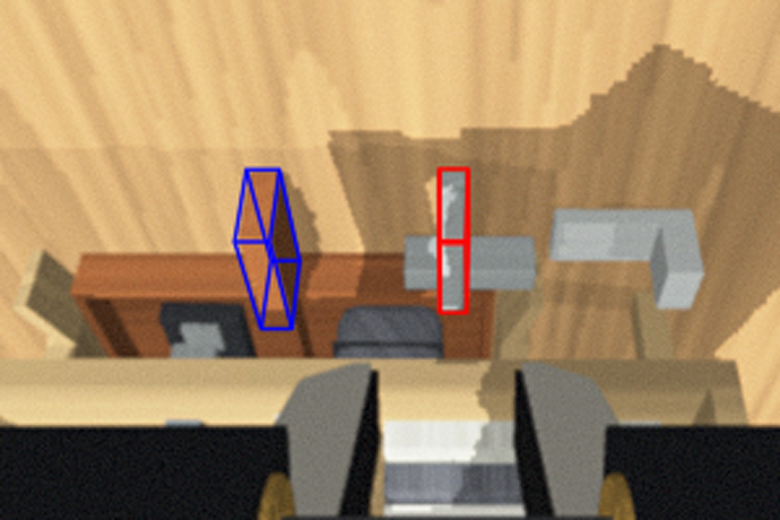

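The latch is across at q≈0.049, in front of the tray. The tab still lies on its home wireframe, both items are in their compartments, and the gripper is clear.

```bash
python3 - <<'E'
from og import *
ctrl.hand_in(); print(ctrl.get_obs()["time"])
E
```

```text
the job is handed in; nothing more can be done
the job is handed in; nothing more can be done
```

The job is handed in at about 47 s of the 72 s allowed. No verdict was reported, so what follows rests on my own checks.

**What I did:**
- I picked the black stapler, leaving the white and turquoise look-alikes alone, and set it down in the tray's −y compartment. The glasses case went in the +y compartment. Each descent stopped when the tool felt about 6 N.
- I slid the latch open to about 0.0025 m, pushed the tray in by its tab until it met the back stop with 13 N, and slid the latch back across.

**Last checks:**
- **Tray:** in the final wrist picture the tab lies on the outline predicted for the home position, which puts the tray origin near organiser x = 98 mm.
- **Load:** one item can be seen in each compartment.
- **Latch:** the handle reads about 0.049 m.
- **Robot:** the gripper is clear of everything.
- **Bystanders:** no contact was noticed, but I did not measure their positions again.

**Check that disagreed:** fitting the whole outline of the loaded tray matched poorly, because the two items cut holes in the detected shape. Its centre still agreed to within about 2 mm, and I relied on the fit of the empty tray and on the outline of the tab.

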